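# Wedge the bare leg of a rocking stool

### The job

The round stool rocks because one leg has lost its rubber foot. With the fingertips push the wooden wedge, thin end first, along the bench and under that bare leg until it is snug and the stool can no longer rock, then press down firmly on the seat above that leg to check that it stands firm, and take the hand away with the wedge left in place. Only push and press: do not lift the wedge or the stool, do not shift the stool or jack it out of level, and leave everything else on the bench alone.

Things in the scene. Friction and masses are not known exactly. Their poses are not given: they have to be found in the camera images.
- stool: Low round stool, loose, about 2 kg: brown seat with a pale segmented rim, 230 mm across, top 172 mm above the bench; four brown splayed legs 26 mm thick, feet 130 mm from the centre, 90 degrees apart. Three end in black rubber feet 34 mm across, the fourth is bare. Origin: on the bench under the seat's centre; z up; x points to the bare leg, the rubber feet lie at y, -x and -y.
- bare_foot (a point): Lowest point of the leg that lost its rubber foot: pale rounded bare wood (dome of 13 mm radius), 130 mm along the stool's x, hanging 8 mm clear of the bench. The leg leans inwards above it, so from above the tip shows just outside the seat's edge.
- seat_edge (a point): Point on top of the seat above the bare leg, 85 mm from its centre (30 mm inside the edge), 172 mm above the bench: where to press. Unwedged, about 3 N here rocks the stool over onto the bare leg (3.5 degrees).
- clamp (a point): Top of a small red G-clamp left on the stool's rim about opposite the bare leg, 208 mm above the bench. Its weight keeps the stool on its three rubber feet.
- wedge: Pale wooden wedge flat on the bench, about 40 g, 120 mm long (x), 44 mm wide (y). Origin: centre of its underside. Thickness grows evenly from 2 mm at the thin end (+x) to 16.4 mm at the square thick end (-x); 8 mm thick at x = +10 mm. The thin end points roughly, not exactly, at the bare leg.
- wedge_butt (a point): Middle of the wedge's square thick end face, 8 mm above the bench: where to push. The wedge slides with under 1 N until the leg bears on it, then the resistance rises within a few mm: 3 to 6 N of push leaves it snug, 9 N or more begins to jack the stool up or shift it.
- glue_bottle: Bystander: glue bottle with yellow label and orange cap, 58 mm across, 170 mm tall, upright. Origin: centre of its underside.
- drink_bottle: Bystander: green drink bottle with white cap, 64 mm across, 210 mm tall, upright. Origin: centre of its underside.
- screw_jar: Bystander: glass jar with steel lid, 72 mm across, 85 mm tall. Origin: centre of its underside.
- mallet: Bystander: wooden mallet lying flat: handle along x (-130 to +110 mm), dark head 56 mm thick and 110 mm across y at its +x end, 56 mm high. Origin: centre of its underside.
- block_plane: Bystander: small steel block plane, 150 x 46 mm (x, y), 50 mm high. Origin: centre of its underside.
- tape_measure: Bystander: yellow tape measure, 72 x 38 mm (x, y), 66 mm high. Origin: centre of its underside.
- sanding_block: Bystander: cork-faced wooden sanding block, 110 x 62 mm (x, y), 36 mm high. Origin: centre of its underside.
Mind the look-alikes: they are no part of the job. Of the things that look like the wedge, the largest one is meant.

How it is judged:
By the outcome, as a careful person would: the job done as asked, in the order asked, and still so for the second after the job is handed in, with the robot touching nothing.
It also fails if it takes over 54 s, if anything falls off the work surface, if the arm or the gripper's body presses on something with over 40 N, if the wrist force passes 120 N, or if a joint passes its speed limit or range.

### The arm

A 6-joint arm with a two-finger parallel gripper is mounted at the origin on the work surface. World frame = base frame: x ahead of the robot, y to its left, z up, the work surface at z = 0. Lengths are in m, angles in degrees, forces in N, time in s.
With the tool pointing down it reaches from about 0.375 to 0.9 m from the base axis. Payload 3.1 kg.
Tool frame: the origin (TCP) lies on the centre line of the jaws, within the pads' length; the fingertips stand 25 mm ahead of it and the grasp point (between the pads) lies 6 mm ahead of it; z points along the fingers, y is the line along which they close (so a half turn about z gives the same grasp; the last joint's range is limited). The gripper opens to 87 mm and grips with 3 to 60 N. Pads are 19 mm wide; open, the fingers measure 117 mm over their backs; the gripper's body (75 mm by 190 mm) begins 51 mm behind the grasp point.
Start: joints at [58.7, 30.224, 82.088, -0, 67.689, -10.227], TCP at [0.225, 0.583, 0.221] pointing down, gripper open.
Joint ranges: [-176.69, 176.69], [-43.24, 126.21], [12.49, 139.97], [-82, 262], [0, 151.66], [-163.58, 163.58]. Speed limits (degrees/s): [159.86, 159.86, 180, 180, 180, 180].

### API

Orientations are given as a 3x3 rotation matrix whose columns are the frame's x, y, z axes.
In Python, from rig import read_state, capture, camera_params, hand_in gives the robot as it stands.
- The arm moves only by the tool apply_moves, never from a script. Its argument "rows" is a list of rows, each an object of numbers: "x", "y", "z": the shift along the tool's x, y, z in mm; "rx", "ry", "rz": the turn, a rotation vector about the tool's x, y, z in units of 6 degrees (1.0 is 6 degrees); "claw": the closure in counts, from 0 (fully open) to 255 (shut). A call has 1 to 10 rows; each row is the pose to reach, as a shift and turn from the pose commanded when the call began, along the tool's axes at that moment; what a row does not reach only later rows make up. A row lasts 1/8 s, in which the tool goes at most 62.5 mm and 10.7 degrees, less where a joint would pass 70% of its speed; a pose out of reach is approached as far as the arm can. A call with a gripper value outside its range is refused whole. The fingers move at their own pace and stop on an object; the grip force is fixed at half the most. Time passes only in rows, so rows that repeat a pose let the fingers close. It gives the time, the measured TCP pose, the force, the opening and the grip force at its end, in the units of the state.
- read_state(): the state, without advancing time (a new reading comes with each control period).
- capture(name): name is "scene" or "top" or "wrist"; returns (picture, depth): 400x640x3 uint8, red, green, blue; 400x640 float32, m along the optical axis (not along the pixel's ray), 0 where there is no reading.
- camera_params(name): a dict with "fx", "fy", "cx", "cy" (pixels), "D" ([k1, k2, p1, p2, k3] as OpenCV has them; the pictures are not rectified), "xyz" and "orientation" of the camera in the world. Camera axes: x right, y up, looking along -z (the intrinsics and any distortion apply to the point x, -y, -z); pixel columns grow to the right and rows downward; lengths in m; the calibration is good to about 2 mm. A picture is of the moment at which its call begins: read the wrist's pose just before it. camera_params takes no time and is no camera call; for the wrist camera it gives the pose at the moment of the call.
- hand_in(): hands the job in; it is judged then, once.
The state is a dict: "time_s": time; "joint_positions": joint angles; "qvel": joint speeds; "tau": joint torques, N m; "position": TCP position; "tcp_rot": TCP orientation; "force": force on the tool from outside, world axes, zero at the start; "moment": the same for the moment, N m; "opening": opening from 0.0 (shut) to 1.0 (fully open); "grasp_force": force on a finger pad.
Only numpy, scipy, OpenCV 4.12 (cv2) and the standard library are available. Lean on these libraries where they do the work, as an engineer would, in place of code of your own. Each camera call takes 0.05 s, during which the arm holds its last target. There are 200 camera calls.

## Working session

There is one attempt and no reset: what is moved stays moved. The work goes in short steps, Python scripts to look and compute and a tool call to move; the robot and the scene stay as the last step left them, time stands still between calls to the robot, and variables do not carry over. Pictures are saved under pics/ and viewed, at most 10 in all, crops included, and the job is handed in when it is done.

Besides the shell and the picture viewer there is one more tool, called after "Call:" as name([rows], argument=value, ...), one row to a line, values as JSON. apply_moves: Moves the arm, as the interface text tells. Its arguments: {"type":"object","properties":{"rows":{"type":"array"}},"required":["rows"]}

```bash
mkdir -p pics; cat > h.py <<'E'
import numpy as np, cv2, pickle
from rig import *
def snap(n,f):
    p=camera_params(n); im,d=capture(n); pickle.dump((p,im,d),open(f+'.pkl','wb')); cv2.imwrite('pics/'+f+'.png',im[:,:,::-1]); return p,im,d
def load(f): return pickle.load(open(f+'.pkl','rb'))
def ray(p,u,v):
    K=np.array([[p['fx'],0,p['cx']],[0,p['fy'],p['cy']],[0,0,1.]])
    q=cv2.undistortPoints(np.array([[[u,v]]],float),K,np.array(p['D'],float))[0,0]
    return np.array(p['orientation']).reshape(3,3)@np.array([q[0],-q[1],-1.])
def atz(p,u,v,z):
    r=ray(p,u,v);o=np.array(p['xyz']); return o+r*(z-o[2])/r[2]
def atd(p,d,u,v): return np.array(p['xyz'])+ray(p,u,v)*d[int(v),int(u)]
def crop(f,u0,v0,w,h,s):
    p,im,d=load(f); cv2.imwrite('pics/%s_c%d_%d.png'%(f,u0,v0),cv2.resize(im[v0:v0+h,u0:u0+w,::-1],None,fx=s,fy=s,interpolation=cv2.INTER_CUBIC))
E
python3 -c "
from h import *
for n in ('top','scene'):
  p,_,_=snap(n,n+'1'); print(p)
print(read_state())"
```

```text
{'fx': 433.5492428520995, 'fy': 433.5492428520995, 'cx': 320.490521844821, 'cy': 210.1297426802814, 'D': array([0.01715919, 0.        , 0.        , 0.        , 0.        ]), 'xyz': array([0.38645616, 0.02016802, 1.33274321]), 'orientation': array([[ 0.00484384,  0.9922914 , -0.12383181],
       [-0.99984137,  0.00692834,  0.01640829],
       [ 0.01713975,  0.12373268,  0.99216755]])}
{'fx': 385.44319509711346, 'fy': 385.44319509711346, 'cx': 321.9680054470844, 'cy': 202.01602837965768, 'D': array([-0.0014436,  0.       ,  0.       ,  0.       ,  0.       ]), 'xyz': array([ 1.16071976, -0.49368204,  1.10625747]), 'orientation': array([[ 0.59052083, -0.62639756,  0.50883322],
       [ 0.80679978,  0.4434178 , -0.39045457],
       [ 0.01895408,  0.64109809,  0.76722486]])}
{'time_s': 0.1, 'joint_positions': array([ 5.86991192e+01,  3.02732467e+01,  8.21494363e+01, -2.45151206e-03,
        6.76903147e+01, -1.02273162e+01]), 'qvel': array([ 0.11658846, -0.1381174 , -0.08297644,  0.07217479, -0.03424097,
        0.01912609]), 'tau': array([-4.89859485e-04, -4.40979767e+01, -1.77148551e+01,  6.35044347e-02,
        5.34470938e-02, -6.27234976e-05]), 'position': array([0.22435835, 0.58262222, 0.22017154]), 'tcp_rot': array([[-9.33125232e-01,  3.59550162e-01, -9.90788516e-04],
       [ 3.59551392e-01,  9.33123725e-01, -1.70569633e-03],
       [ 3.11244880e-04, -1.94786767e-03, -9.99998054e-01]]), 'force': array([-0.32434775, -0.05971135, -0.45820689]), 'moment': array([-0.04427966,  0.00388864,  0.06340708]), 'grasp_force': 0.0, 'opening': 1.0010650282401714}
```

View pics/top1.png

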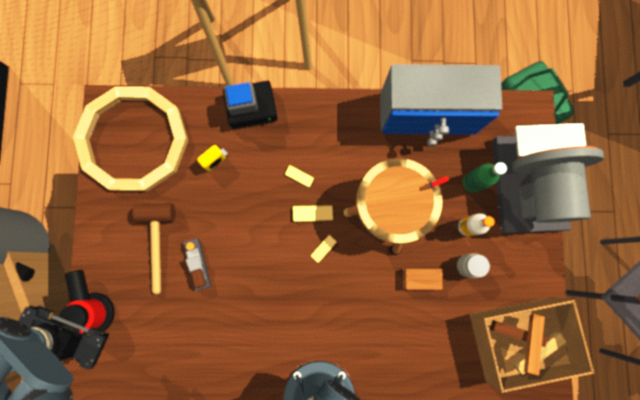

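View pics/scene1.png

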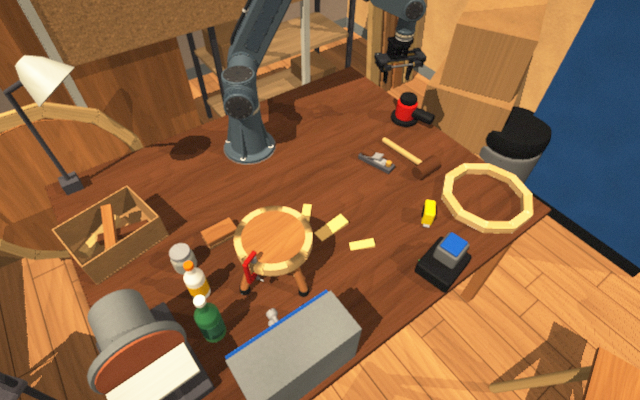

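Top view: the stool is at about (400,200), the clamp at (440,182) and the bare leg tip near (348,211). The large wedge is at about (312,213), with smaller look-alikes at (299,176) and (323,248).

```bash
python3 -c "
from h import *
crop('top1',270,150,200,120,4)
p,im,d=load('top1')
for n,u,v,z in [('stool seat',400,200,.172),('wedge',312,213,.008),('tip',348,211,.008),('clamp',440,182,.208),('lk1',299,176,0),('lk2',323,248,0)]: print(n,atz(p,u,v,z).round(4),atd(p,d,u,v).round(4))"
```

```text
stool seat [ 0.5605 -0.2147  0.172 ] [ 0.5606 -0.2148  0.1715]
wedge [0.5427 0.0243 0.008 ] [0.5433 0.0244 0.0029]
tip [ 0.5497 -0.0866  0.008 ] [ 0.5444 -0.0831  0.0506]
clamp [ 0.604  -0.3142  0.208 ] [ 0.6043 -0.3147  0.2065]
lk1 [0.6598 0.0658 0.    ] [0.6585 0.0656 0.0067]
lk2 [ 0.4359 -0.0101  0.    ] [ 0.4357 -0.01    0.0059]
```

View pics/top1_c270_150.png

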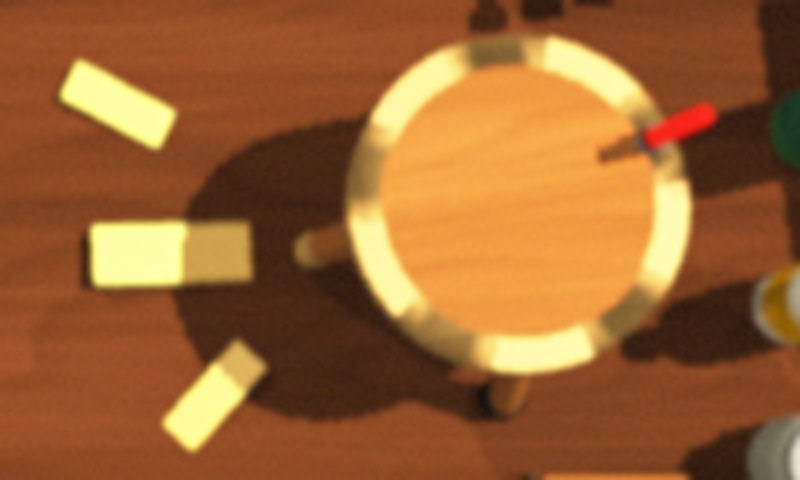

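Call:
apply_moves([
  {"x":-460,"y":-305,"z":0,"rz":11.5,"claw":255},
  {"x":-460,"y":-305,"z":0,"rz":11.5,"claw":255},
  {"x":-460,"y":-305,"z":0,"rz":11.5,"claw":255},
  {"x":-460,"y":-305,"z":0,"rz":11.5,"claw":255},
  {"x":-460,"y":-305,"z":0,"rz":11.5,"claw":255},
  {"x":-460,"y":-305,"z":0,"rz":11.5,"claw":255},
  {"x":-460,"y":-305,"z":0,"rz":11.5,"claw":255},
  {"x":-460,"y":-305,"z":0,"rz":11.5,"claw":255},
  {"x":-460,"y":-305,"z":0,"rz":11.5,"claw":255},
  {"x":-460,"y":-305,"z":0,"rz":11.5,"claw":255},
])

```text
validation failed for argument at $.ro...
```

```bash
python3 -c "
from h import *
s=read_state(); print(s['position'],s['tcp_rot'].round(3),s['joint_positions'].round(1),s['force'])
p,_,_=snap('wrist','w1'); print(p); im=cv2.imread('pics/w1.png'); cv2.imwrite('pics/w1b.png',cv2.resize(im,(800,500)))"
```

```text
[0.22435835 0.58262222 0.22017154] [[-0.933  0.36  -0.001]
 [ 0.36   0.933 -0.002]
 [ 0.    -0.002 -1.   ]] [ 58.7  30.3  82.1  -0.   67.7 -10.2] [-0.32434775 -0.05971135 -0.45820689]
{'fx': 327.5795131932603, 'fy': 327.5795131932603, 'cx': 321.1383130070127, 'cy': 199.55602768799326, 'D': array([-0.06185382,  0.        ,  0.        ,  0.        ,  0.        ]), 'xyz': array([0.16299924, 0.60669989, 0.38327004]), 'orientation': array([[ 0.35911401, -0.90595288, -0.22424653],
       [ 0.93328867,  0.34780317,  0.08947183],
       [-0.00306361, -0.24141734,  0.97041655]])}
```

View pics/w1b.png

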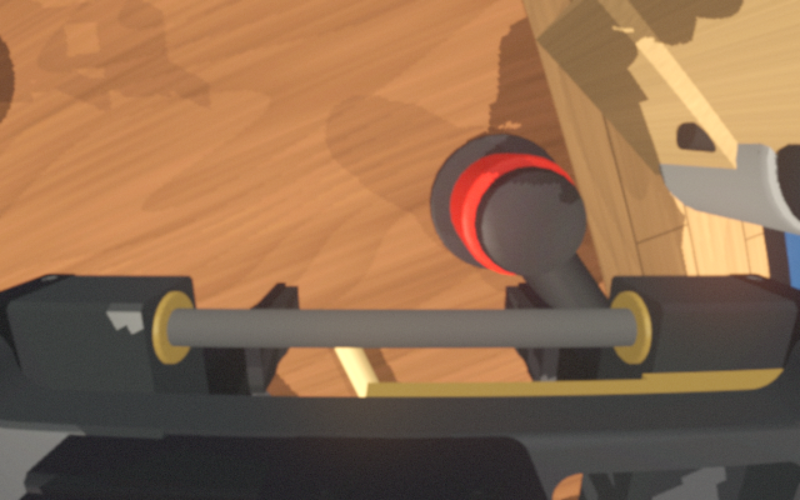

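The wrist camera shows the fingers open and only the lamp or tool below them (red, about (500,200)). It isn't useful here, so I'll work from the top view.

```bash
python3 -c "
from h import *
p,im,d=load('top1')
c=lambda a,b,z: atz(p,270+(a+.5)/4-.5,150+(b+.5)/4-.5,z)
B1,B2=c(90,223,.0164),c(91,288,.0164);T1,T2=c(252,222,.002),c(253,281,.002)
B=(B1+B2)/2;T=(T1+T2)/2
print('butt',B1,B2,B,'thin',T1,T2,T,'len',np.linalg.norm(B-T),'head',np.degrees(np.arctan2(*(T-B)[:2])))
F=c(311,249,.02);S=c(519,205,.172);C=c(715,108,.2)
print('foot',F,'seat',S,'dist',np.linalg.norm((F-S)[:2]),'dir',np.degrees(np.arctan2(*(F-S)[:2])),'clampdir',C-S)
r=(F-S)[:2]/np.linalg.norm((F-S)[:2]);print('seat_edge',S[:2]+.085*r)
for a,b in[(300,249),(306,249),(311,249),(318,247)]:print(c(a,b,.02),atd(p,d,270+a/4,150+b/4))
"
```

```text
butt [0.56480712 0.08529787 0.0164    ] [0.51485969 0.08389022 0.0164    ] [0.5398334  0.08459405 0.0164    ] thin [ 0.5684405  -0.03938006  0.002     ] [ 0.52250143 -0.04021524  0.002     ] [ 0.54547097 -0.03979765  0.002     ] len 0.12534925568950048 head 177.40506944555565
foot [ 0.54550196 -0.08366553  0.02      ] seat [ 0.55812088 -0.21291644  0.172     ] dist 0.12986544397822167 dir -5.5761848037102375 clampdir [ 0.06219132 -0.12650388  0.028     ]
seat_edge [ 0.5498615  -0.12831867]
[ 0.54544379 -0.07526067  0.02      ] [ 0.54204563 -0.07502577  0.03873757]
[ 0.54547552 -0.07984495  0.02      ] [ 0.54184949 -0.07939856  0.04062803]
[ 0.54550196 -0.08366553  0.02      ] [ 0.54123148 -0.08273066  0.04598189]
[ 0.54707709 -0.08902001  0.02      ] [ 0.54146142 -0.08707007  0.05679532]
```

Call:
apply_moves([
  {"x":-60,"y":-40,"z":0,"rx":0,"ry":0,"rz":1.5,"claw":255},
])

```text
time_s: 0.28
position: [0.2596, 0.5342, 0.2206]
tcp_rot: [[-0.866, 0.5, 0.001], [0.5, 0.866, 0.002], [0.001, 0.002, -1.0]]
force: [1.3, -0.6, 0.2]
opening: 0.954
grasp_force: 0.0
```

Call:
apply_moves([
  {"x":-55,"y":-26,"z":0,"rx":0,"ry":0,"rz":1.2,"claw":255},
  {"x":-110,"y":-52,"z":0,"rx":0,"ry":0,"rz":2.4,"claw":255},
  {"x":-165,"y":-79,"z":0,"rx":0,"ry":0,"rz":3.6,"claw":255},
  {"x":-220,"y":-105,"z":0,"rx":0,"ry":0,"rz":4.8,"claw":255},
  {"x":-275,"y":-131,"z":0,"rx":0,"ry":0,"rz":6.0,"claw":255},
  {"x":-330,"y":-158,"z":0,"rx":0,"ry":0,"rz":7.2,"claw":255},
  {"x":-385,"y":-184,"z":0,"rx":0,"ry":0,"rz":8.4,"claw":255},
  {"x":-425,"y":-204,"z":0,"rx":0,"ry":0,"rz":9.3,"claw":255},
  {"x":-447,"y":-214,"z":0,"rx":0,"ry":0,"rz":9.6,"claw":255},
  {"x":-447,"y":-214,"z":0,"rx":0,"ry":0,"rz":9.6,"claw":255},
])

```text
time_s: 1.52
position: [0.5413, 0.1215, 0.2208]
tcp_rot: [[-0.038, 0.999, 0.0], [0.999, 0.038, 0.0], [0.0, 0.0, -1.0]]
force: [0.0, 0.6, 0.4]
opening: 0.007
grasp_force: 0.0
```

Call:
apply_moves([
  {"x":0,"y":0,"z":45,"rx":0,"ry":0,"rz":0,"claw":255},
  {"x":0,"y":0,"z":95,"rx":0,"ry":0,"rz":0,"claw":255},
  {"x":0,"y":0,"z":140,"rx":0,"ry":0,"rz":0,"claw":255},
  {"x":0,"y":0,"z":170,"rx":0,"ry":0,"rz":0,"claw":255},
  {"x":0,"y":0,"z":185,"rx":0,"ry":0,"rz":0,"claw":255},
  {"x":0,"y":0,"z":190,"rx":0,"ry":0,"rz":0,"claw":255},
  {"x":0,"y":0,"z":190,"rx":0,"ry":0,"rz":0,"claw":255},
  {"x":0,"y":0,"z":190,"rx":0,"ry":0,"rz":0,"claw":255},
])

```text
time_s: 2.52
position: [0.5412, 0.1231, 0.0322]
tcp_rot: [[-0.041, 0.999, 0.002], [0.999, 0.041, 0.0], [0.0, 0.002, -1.0]]
force: [0.3, -0.1, -0.4]
opening: 0.004
grasp_force: 0.0
```

```bash
python3 -c "
from h import *
for i in range(3):
  s=read_state(); print(s['position'].round(4),s['force'].round(2)); snap('top','t2')
crop('t2',270,150,160,100,5)"
```

```text
[0.5412 0.1231 0.0322] [ 0.33 -0.1  -0.39]
[0.5412 0.123  0.0322] [-0.34 -0.02  0.35]
[0.5411 0.123  0.0321] [ 0.74 -0.03  0.01]
```

View pics/t2_c270_150.png

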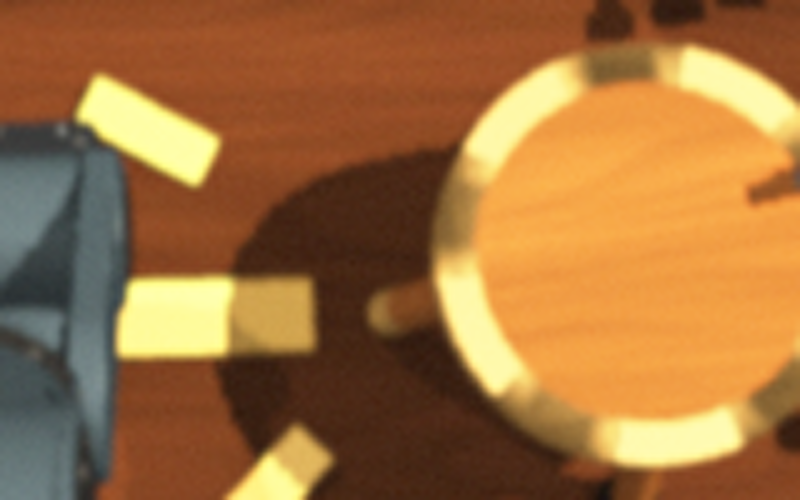

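Call:
apply_moves([
  {"x":-8,"y":-4,"z":3,"rx":0,"ry":0,"rz":0,"claw":255},
  {"x":-18,"y":-4,"z":3,"rx":0,"ry":0,"rz":0,"claw":255},
  {"x":-24,"y":-4,"z":3,"rx":0,"ry":0,"rz":0,"claw":255},
  {"x":-30,"y":-4,"z":3,"rx":0,"ry":0,"rz":0,"claw":255},
  {"x":-37,"y":-4,"z":3,"rx":0,"ry":0,"rz":0,"claw":255},
  {"x":-45,"y":-4,"z":3,"rx":0,"ry":0,"rz":0,"claw":255},
  {"x":-53,"y":-4,"z":3,"rx":0,"ry":0,"rz":0,"claw":255},
  {"x":-61,"y":-4,"z":3,"rx":0,"ry":0,"rz":0,"claw":255},
  {"x":-68,"y":-4,"z":3,"rx":0,"ry":0,"rz":0,"claw":255},
  {"x":-74,"y":-4,"z":3,"rx":0,"ry":0,"rz":0,"claw":255},
])

```text
time_s: 3.92
position: [0.5394, 0.0484, 0.0281]
tcp_rot: [[-0.041, 0.999, -0.0], [0.999, 0.041, -0.0], [-0.0, -0.0, -1.0]]
force: [-0.1, -0.8, -0.9]
opening: 0.003
grasp_force: 0.0
```

Call:
apply_moves([
  {"x":-5,"y":0,"z":0,"rx":0,"ry":0,"rz":0,"claw":255},
  {"x":-10,"y":0,"z":0,"rx":0,"ry":0,"rz":0,"claw":255},
  {"x":-15,"y":0,"z":0,"rx":0,"ry":0,"rz":0,"claw":255},
  {"x":-20,"y":0,"z":0,"rx":0,"ry":0,"rz":0,"claw":255},
  {"x":-25,"y":0,"z":0,"rx":0,"ry":0,"rz":0,"claw":255},
  {"x":-29,"y":0,"z":0,"rx":0,"ry":0,"rz":0,"claw":255},
  {"x":-32,"y":0,"z":0,"rx":0,"ry":0,"rz":0,"claw":255},
  {"x":-32,"y":0,"z":0,"rx":0,"ry":0,"rz":0,"claw":255},
])

```text
time_s: 4.92
position: [0.5407, 0.0167, 0.0281]
tcp_rot: [[-0.04, 0.999, 0.0], [0.999, 0.04, -0.0], [-0.0, 0.0, -1.0]]
force: [0.6, 0.4, -0.2]
opening: 0.003
grasp_force: 0.0
```

```bash
python3 -c "
from h import *
for i in range(4):
  s=read_state(); print(s['position'].round(4),s['force'].round(2)); snap('top','t3')
crop('t3',270,150,160,100,5)"
```

```text
[0.5407 0.0167 0.0281] [ 0.56  0.41 -0.19]
[0.5406 0.0168 0.028 ] [ 0.05 -0.37  0.27]
[0.5406 0.0169 0.028 ] [-0.81  0.09 -0.16]
[0.5406 0.017  0.0281] [ 0.61  0.8  -1.12]
```

View pics/t3_c270_150.png

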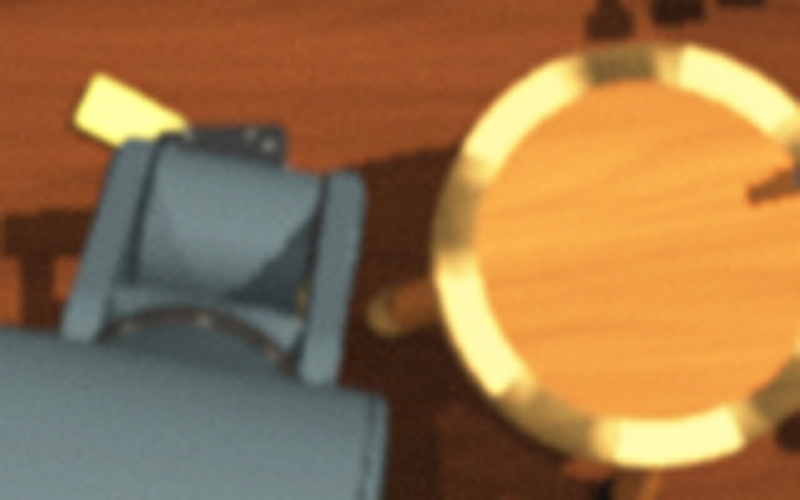

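The gripper hides the wedge, and I can't see its thin end by the foot at (385,310). I'll check with the scene camera.

```bash
python3 -c "
from h import *
snap('scene','s3');crop('s3',240,140,200,150,4)"
```

```text
(no output)
```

View pics/s3_c240_140.png

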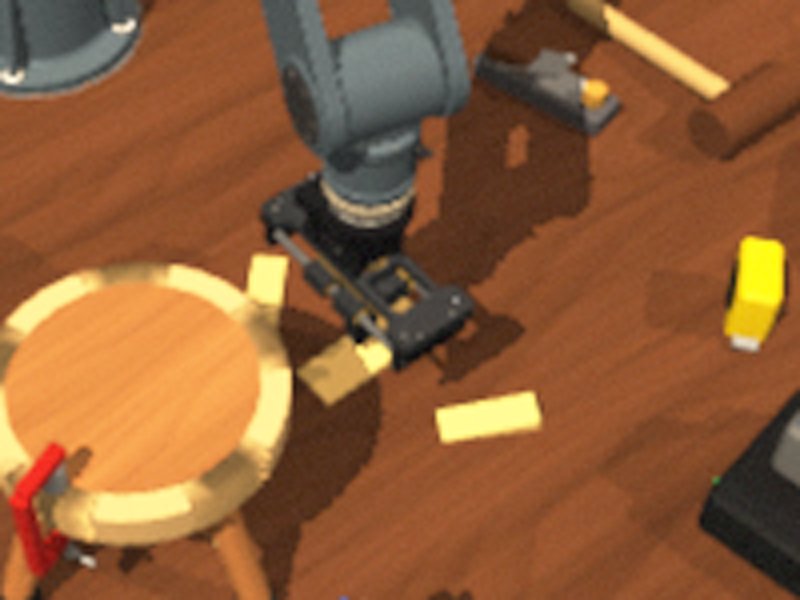

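The scene view shows the gripper over the wedge, with the thin end corners at crop (302,375) and (330,403). I'll locate these.

```bash
python3 -c "
from h import *
p,im,d=load('s3')
c=lambda a,b,z: atz(p,240+(a+.5)/4-.5,140+(b+.5)/4-.5,z)
print('thin',c(302,375,.002),c(330,403,.002),'seen to',c(392,356,.014),c(360,338,.014),'tip?',c(395,360,.01))
f,i1,_=load('scene1')
a=i1[140:290,240:440];cv2.imwrite('pics/cmp.png',cv2.resize(a[:,:,::-1],None,fx=4,fy=4,interpolation=cv2.INTER_CUBIC))
for k in ('top1','t2','t3'):
  q,m,_=load(k); cv2.imwrite('pics/z%s.png'%k,cv2.resize(m[190:230,330:370,::-1],None,fx=6,fy=6))
cv2.imwrite('pics/z.png',np.hstack([cv2.imread('pics/z%s.png'%k) for k in('top1','t2','t3')]))
"
```

```text
thin [ 0.5297931  -0.03558926  0.002     ] [ 0.56773915 -0.03304875  0.002     ] seen to [0.56575846 0.03528167 0.014     ] [0.53390939 0.0242258  0.014     ] tip? [0.56851908 0.03672194 0.01      ]
```

View pics/cmp.png

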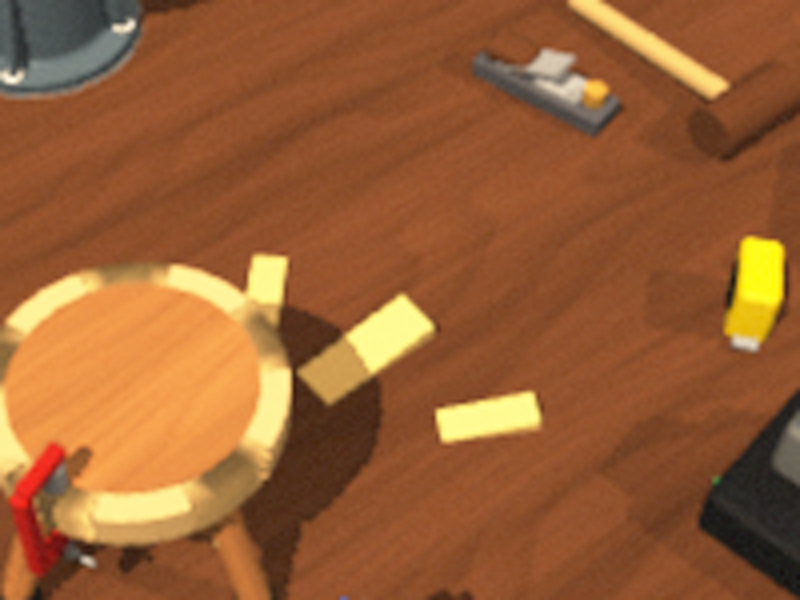

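```bash
python3 -c "
from h import *
s=read_state();R=s['tcp_rot'];P=s['position'];print(P,s['force'],s['time_s'])
def proj(p,X):
  q=np.array(p['orientation']).T@(X-p['xyz']); q=q*[1,-1,-1]
  K=np.array([[p['fx'],0,p['cx']],[0,p['fy'],p['cy']],[0,0,1.]])
  return cv2.projectPoints(q[None],np.zeros(3),np.zeros(3),K,np.array(p['D']))[0][0,0]
p,im,d=load('s3')
for n,o in(('tip',[0,0,.025]),('tcp',[0,0,0]),('bodybot',[0,0,-.045]),('edge+y',[0,.095,-.045]),('edge-y',[0,-.095,-.045])):
  X=P+R@np.array(o); u=proj(p,X); print(n,X.round(3),((u-[240,140])*4).round(),d[int(u[1]),int(u[0])], (np.array(p['orientation']).T@(X-p['xyz']))[2])
for a,b in[(460,300),(280,215),(400,345),(345,380),(310,375),(420,340)]: print((a,b),atd(p,d,240+a/4,140+b/4).round(3))
snap('wrist','w3'); im=cv2.imread('pics/w3.png'); cv2.imwrite('pics/w3b.png',np.hstack([im,cv2.resize(cv2.imread('pics/z.png'),(160,400))]))
"
```

```text
[0.54059028 0.01703671 0.02804372] [ 0.9383295  -0.08294039 -0.42928214] 5.175
tip [0.541 0.017 0.003] [356. 353.] 1.3572558 -1.3613693471045345
tcp [0.541 0.017 0.028] [357. 336.] 1.313005 -1.3421873413547842
bodybot [0.541 0.017 0.073] [359. 304.] 1.2431974 -1.3076597310052338
edge+y [0.636 0.021 0.073] [432. 377.] 1.349158 -1.260878889497632
edge-y [0.446 0.013 0.073] [290. 236.] 1.446795 -1.354440572512836
(460, 300) [0.626 0.05  0.143]
(280, 215) [ 0.466 -0.012  0.138]
(400, 345) [ 0.632 -0.014  0.141]
(345, 380) [ 0.56  -0.01   0.006]
(310, 375) [ 0.535 -0.029  0.   ]
(420, 340) [0.635 0.003 0.137]
```

View pics/w3b.png

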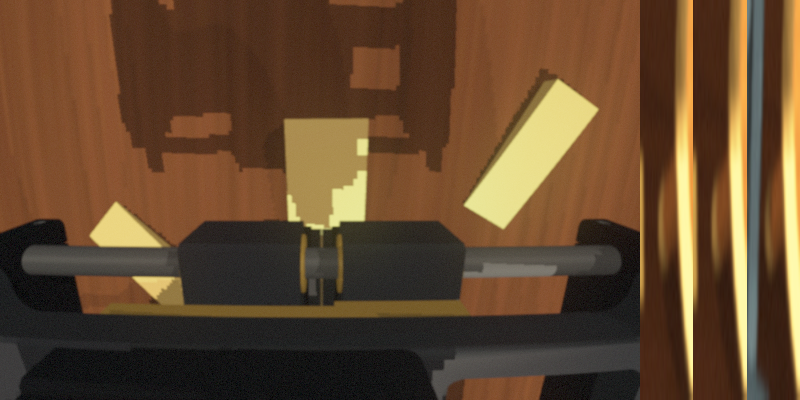

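```bash
python3 -c "
from h import *
p,im,d=load('w3');s=read_state();print(p['xyz'],s['position'],s['joint_positions'].round(2),s['force'].round(2))
for u,v in[(285,119),(368,119),(300,200),(350,200),(320,160),(500,160)]: print(u,v,atz(p,u,v,.016).round(4),atd(p,d,u,v).round(4))
for u,v in[(240,260),(400,260),(320,255),(322,240),(322,290),(240,235),(600,235),(70,260)]: X=atd(p,d,u,v);print(u,v,d[v,u],X.round(4),(s['tcp_rot'].T@(X-s['position'])).round(3))
"
```

```text
[0.53740009 0.08261832 0.19112882] [0.54059792 0.01704051 0.02804224] [-10.04  41.11 102.17   0.    36.72 -12.38] [-0.14  0.64  0.9 ]
285 119 [0.5187 0.0814 0.016 ] [0.5187 0.0814 0.016 ]
368 119 [0.5619 0.0832 0.016 ] [ 0.5643  0.0833 -0.0007]
300 200 [0.5276 0.0382 0.016 ] [0.5274 0.0369 0.0107]
350 200 [0.5552 0.0394 0.016 ] [0.5558 0.0378 0.0099]
320 160 [0.5378 0.0607 0.016 ] [0.5378 0.0602 0.0116]
500 160 [0.6359 0.0652 0.016 ] [0.6431 0.0639 0.0033]
240 260 0.07450002 [0.5202 0.0504 0.1222] [ 0.034 -0.019 -0.094]
400 260 0.07426098 [0.5567 0.052  0.1224] [ 0.034  0.018 -0.094]
320 255 0.081893 [0.5385 0.0493 0.115 ] [ 0.032 -0.001 -0.087]
322 240 0.15423921 [0.5402 0.0268 0.0461] [ 0.01  -0.    -0.018]
322 290 0.20866549 [ 0.5424 -0.024   0.0027] [-0.041  0.     0.025]
240 235 0.079038486 [0.5189 0.0544 0.1165] [ 0.038 -0.02  -0.088]
600 235 0.08724401 [0.6169 0.0551 0.1089] [ 0.035  0.078 -0.081]
70 260 0.080606535 [0.4744 0.0454 0.1167] [ 0.031 -0.065 -0.089]
```

```bash
python3 -c "
from h import *
p,im,d=load('w3');s=read_state()
for v in range(206,250,4):
  print(v,[tuple((s['tcp_rot'].T@(atd(p,d,u,v)-s['position'])*1000).round().astype(int)[[0,2]]) for u in(308,314,320,326,332)])
cv2.imwrite('pics/w3z.png',cv2.resize(im[180:310,260:390,::-1],None,fx=4.5,fy=4.5,interpolation=cv2.INTER_CUBIC))
"
```

```text
206 [(np.int64(16), np.int64(20)), (np.int64(17), np.int64(18)), (np.int64(17), np.int64(18)), (np.int64(16), np.int64(19)), (np.int64(17), np.int64(18))]
210 [(np.int64(14), np.int64(18)), (np.int64(14), np.int64(18)), (np.int64(14), np.int64(18)), (np.int64(14), np.int64(19)), (np.int64(14), np.int64(18))]
214 [(np.int64(12), np.int64(18)), (np.int64(12), np.int64(18)), (np.int64(11), np.int64(19)), (np.int64(12), np.int64(19)), (np.int64(12), np.int64(19))]
218 [(np.int64(9), np.int64(18)), (np.int64(9), np.int64(19)), (np.int64(10), np.int64(18)), (np.int64(9), np.int64(19)), (np.int64(9), np.int64(18))]
222 [(np.int64(7), np.int64(18)), (np.int64(7), np.int64(19)), (np.int64(7), np.int64(20)), (np.int64(7), np.int64(19)), (np.int64(7), np.int64(19))]
226 [(np.int64(11), np.int64(-2)), (np.int64(4), np.int64(19)), (np.int64(4), np.int64(19)), (np.int64(4), np.int64(19)), (np.int64(11), np.int64(-1))]
230 [(np.int64(11), np.int64(-8)), (np.int64(10), np.int64(-4)), (np.int64(10), np.int64(-3)), (np.int64(9), np.int64(-3)), (np.int64(11), np.int64(-8))]
234 [(np.int64(11), np.int64(-14)), (np.int64(10), np.int64(-10)), (np.int64(10), np.int64(-9)), (np.int64(10), np.int64(-10)), (np.int64(11), np.int64(-14))]
238 [(np.int64(11), np.int64(-19)), (np.int64(10), np.int64(-15)), (np.int64(10), np.int64(-16)), (np.int64(10), np.int64(-15)), (np.int64(10), np.int64(-17))]
242 [(np.int64(11), np.int64(-24)), (np.int64(10), np.int64(-20)), (np.int64(10), np.int64(-20)), (np.int64(10), np.int64(-21)), (np.int64(10), np.int64(-20))]
246 [(np.int64(11), np.int64(-29)), (np.int64(10), np.int64(-25)), (np.int64(10), np.int64(-25)), (np.int64(10), np.int64(-25)), (np.int64(10), np.int64(-26))]
```

View pics/w3z.png

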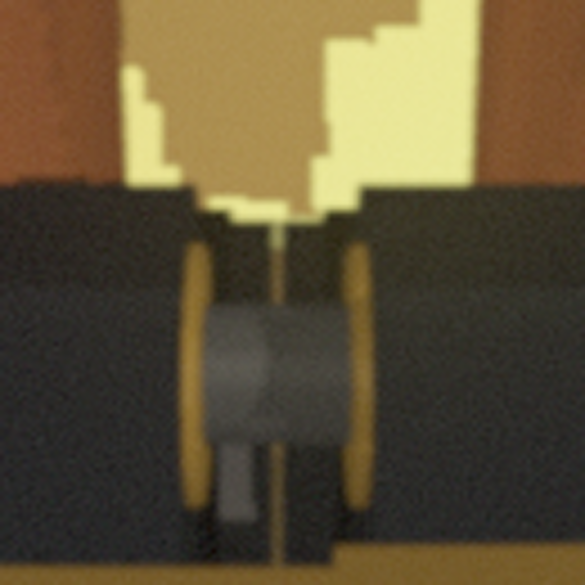

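The wrist depth shows the fingertips ending at about tool z = 0 to 2 mm, not 25 mm ahead. They passed above the wedge, which hasn't moved. I'll back off, then come down lower while watching the force.

Call:
apply_moves([
  {"x":0,"y":0,"z":-10,"rx":0,"ry":0,"rz":0,"claw":255},
  {"x":30,"y":0,"z":-10,"rx":0,"ry":0,"rz":0,"claw":255},
  {"x":70,"y":0,"z":-10,"rx":0,"ry":0,"rz":0,"claw":255},
  {"x":100,"y":0,"z":-10,"rx":0,"ry":0,"rz":0,"claw":255},
  {"x":108,"y":0,"z":-5,"rx":0,"ry":0,"rz":0,"claw":255},
  {"x":108,"y":0,"z":5,"rx":0,"ry":0,"rz":0,"claw":255},
  {"x":108,"y":0,"z":10,"rx":0,"ry":0,"rz":0,"claw":255},
  {"x":108,"y":0,"z":13,"rx":0,"ry":0,"rz":0,"claw":255},
  {"x":108,"y":0,"z":13,"rx":0,"ry":0,"rz":0,"claw":255},
])

```text
time_s: 6.35
position: [0.5361, 0.124, 0.0146]
tcp_rot: [[-0.039, 0.999, -0.001], [0.999, 0.039, -0.0], [-0.0, -0.001, -1.0]]
force: [-0.2, 0.5, 0.1]
opening: 0.008
grasp_force: 0.0
```

```bash
python3 -c "
from h import *
p,im,d=snap('wrist','w4');s=read_state();print(s['position'].round(4),s['force'].round(2))
for v in range(200,250,3):
  print(v,[(s['tcp_rot'].T@(atd(p,d,u,v)-s['position'])*1000).round().astype(int)[[0,2]].tolist() for u in(308,314,320,326,332)])
"
```

```text
[0.5363 0.1242 0.0149] [ 0.19 -0.67 -0.04]
200 [[21, 14], [21, 15], [21, 16], [21, 15], [21, 16]]
203 [[19, 15], [19, 16], [19, 16], [19, 16], [19, 16]]
206 [[17, 16], [17, 15], [17, 16], [17, 16], [17, 16]]
209 [[16, 15], [15, 16], [16, 16], [15, 16], [16, 15]]
212 [[14, 15], [14, 16], [14, 16], [14, 15], [14, 16]]
215 [[12, 15], [12, 16], [12, 16], [12, 16], [12, 16]]
218 [[10, 15], [10, 15], [10, 16], [10, 16], [10, 17]]
221 [[8, 15], [8, 15], [9, 14], [8, 15], [8, 15]]
224 [[7, 16], [6, 16], [7, 15], [7, 15], [7, 15]]
227 [[11, -2], [5, 15], [5, 15], [5, 15], [11, -2]]
230 [[11, -9], [10, -3], [10, -4], [10, -4], [11, -8]]
233 [[11, -12], [9, -7], [10, -8], [10, -9], [11, -13]]
236 [[11, -16], [9, -12], [9, -11], [10, -12], [11, -17]]
239 [[11, -20], [10, -16], [9, -16], [10, -17], [10, -16]]
242 [[11, -23], [10, -20], [10, -22], [10, -21], [10, -21]]
245 [[11, -28], [10, -24], [9, -23], [9, -23], [9, -23]]
248 [[33, -84], [33, -84], [33, -84], [33, -84], [33, -84]]
```

Call:
apply_moves([
  {"x":0,"y":2,"z":4,"rx":0,"ry":0,"rz":0,"claw":255},
  {"x":0,"y":2,"z":6,"rx":0,"ry":0,"rz":0,"claw":255},
  {"x":0,"y":2,"z":8,"rx":0,"ry":0,"rz":0,"claw":255},
  {"x":0,"y":2,"z":8,"rx":0,"ry":0,"rz":0,"claw":255},
])

```text
time_s: 6.9
position: [0.538, 0.1249, 0.0069]
tcp_rot: [[-0.041, 0.999, -0.0], [0.999, 0.041, -0.0], [-0.0, -0.0, -1.0]]
force: [0.6, -0.4, -0.7]
opening: 0.004
grasp_force: 0.0
```

Call:
apply_moves([
  {"x":-10,"y":0,"z":0,"rx":0,"ry":0,"rz":0,"claw":255},
  {"x":-19,"y":0,"z":0,"rx":0,"ry":0,"rz":0,"claw":255},
  {"x":-25,"y":0,"z":0,"rx":0,"ry":0,"rz":0,"claw":255},
  {"x":-30,"y":0,"z":0,"rx":0,"ry":0,"rz":0,"claw":255},
  {"x":-35,"y":0,"z":0,"rx":0,"ry":0,"rz":0,"claw":255},
  {"x":-40,"y":0,"z":0,"rx":0,"ry":0,"rz":0,"claw":255},
  {"x":-45,"y":0,"z":0,"rx":0,"ry":0,"rz":0,"claw":255},
  {"x":-50,"y":0,"z":0,"rx":0,"ry":0,"rz":0,"claw":255},
  {"x":-55,"y":0,"z":0,"rx":0,"ry":0,"rz":0,"claw":255},
  {"x":-60,"y":0,"z":0,"rx":0,"ry":0,"rz":0,"claw":255},
])

```text
time_s: 8.15
position: [0.5407, 0.0646, 0.0071]
tcp_rot: [[-0.041, 0.999, 0.0], [0.999, 0.041, 0.0], [0.0, 0.0, -1.0]]
force: [-0.5, 1.1, 0.5]
opening: 0.006
grasp_force: 0.4
```

```bash
python3 -c "
from h import *
snap('scene','s5');s=read_state();print(s['position'].round(4),s['force'].round(2))
crop('s5',280,180,100,80,4);a=cv2.imread('pics/s5_c280_180.png');snap('wrist','w5');b=cv2.imread('pics/w5.png')[60:380,120:520]
cv2.imwrite('pics/s5w5.png',np.hstack([a,b]))"
```

```text
[0.5408 0.0641 0.007 ] [ 0.19  0.43 -0.6 ]
```

View pics/s5w5.png

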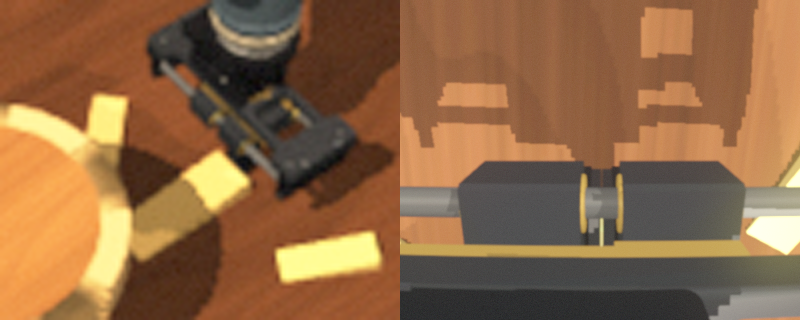

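The wedge now slides straight ahead of the fingertips, still in line with the foot. That exceeds the picture limit: 11 views where 10 were allowed. I'll view no more and go by force and depth numbers.

Call:
apply_moves([
  {"x":-6,"y":0,"z":0,"rx":0,"ry":0,"rz":0,"claw":255},
  {"x":-12,"y":0,"z":0,"rx":0,"ry":0,"rz":0,"claw":255},
  {"x":-18,"y":0,"z":0,"rx":0,"ry":0,"rz":0,"claw":255},
  {"x":-24,"y":0,"z":0,"rx":0,"ry":0,"rz":0,"claw":255},
  {"x":-30,"y":0,"z":0,"rx":0,"ry":0,"rz":0,"claw":255},
  {"x":-36,"y":0,"z":0,"rx":0,"ry":0,"rz":0,"claw":255},
  {"x":-42,"y":0,"z":0,"rx":0,"ry":0,"rz":0,"claw":255},
  {"x":-47,"y":0,"z":0,"rx":0,"ry":0,"rz":0,"claw":255},
  {"x":-50,"y":0,"z":0,"rx":0,"ry":0,"rz":0,"claw":255},
  {"x":-50,"y":0,"z":0,"rx":0,"ry":0,"rz":0,"claw":255},
])

```text
time_s: 9.5
position: [0.5428, 0.0147, 0.0071]
tcp_rot: [[-0.04, 0.999, 0.0], [0.999, 0.04, -0.0], [-0.0, 0.0, -1.0]]
force: [-0.2, 0.6, -0.1]
opening: 0.006
grasp_force: 0.0
```

Call:
apply_moves([
  {"x":-1,"y":0,"z":0,"rx":0,"ry":0,"rz":0,"claw":255},
  {"x":-2,"y":0,"z":0,"rx":0,"ry":0,"rz":0,"claw":255},
  {"x":-3,"y":0,"z":0,"rx":0,"ry":0,"rz":0,"claw":255},
  {"x":-4,"y":0,"z":0,"rx":0,"ry":0,"rz":0,"claw":255},
  {"x":-4,"y":0,"z":0,"rx":0,"ry":0,"rz":0,"claw":255},
])

```text
time_s: 10.12
position: [0.5429, 0.0109, 0.0071]
tcp_rot: [[-0.041, 0.999, 0.0], [0.999, 0.041, -0.0], [-0.0, 0.0, -1.0]]
force: [0.6, 0.8, -0.5]
opening: 0.005
grasp_force: 0.0
```

```bash
cat > f.py <<'E'
from h import *
P=[];F=[]
for i in range(8):
    s=read_state();P.append(s['position']);F.append(s['force'])
    q,m,d=snap('top','tx')
print(s['time_s'],np.mean(P,0).round(4),np.mean(F,0).round(2),np.std(F,0).round(2))
v,u=np.mgrid[175:228,385:430]   # seat plane fit
X=np.array([atd(q,d,a,b) for a,b in zip(u.ravel()[::5],v.ravel()[::5])]);k=abs(X[:,2]-.172)<.02;X=X[k]
c=np.linalg.lstsq(np.c_[X[:,:2]-[.558,-.213],np.ones(len(X))],X[:,2],rcond=None)[0];print('tilt deg x,y',np.degrees(c[:2]).round(2),'z',c[2].round(4),len(X))
E
python3 f.py
```

```text
10.475 [0.5429 0.0109 0.007 ] [ 0.45  0.08 -0.22] [0.66 0.42 0.47]
tilt deg x,y [-0.06 -0.05] z 0.1723 476
```

Call:
apply_moves([
  {"x":-1.5,"y":0,"z":0,"rx":0,"ry":0,"rz":0,"claw":255},
  {"x":-3,"y":0,"z":0,"rx":0,"ry":0,"rz":0,"claw":255},
  {"x":-4.5,"y":0,"z":0,"rx":0,"ry":0,"rz":0,"claw":255},
  {"x":-6,"y":0,"z":0,"rx":0,"ry":0,"rz":0,"claw":255},
  {"x":-6,"y":0,"z":0,"rx":0,"ry":0,"rz":0,"claw":255},
])

```text
time_s: 11.15
position: [0.5432, 0.0048, 0.0071]
tcp_rot: [[-0.04, 0.999, 0.0], [0.999, 0.04, -0.0], [-0.0, 0.0, -1.0]]
force: [-0.4, 0.0, 0.0]
opening: 0.005
grasp_force: 0.0
```

Call:
apply_moves([
  {"x":-1,"y":0,"z":0,"rx":0,"ry":0,"rz":0,"claw":255},
  {"x":-2,"y":0,"z":0,"rx":0,"ry":0,"rz":0,"claw":255},
  {"x":-2,"y":0,"z":0,"rx":0,"ry":0,"rz":0,"claw":255},
])

```text
time_s: 11.52
position: [0.5432, 0.0029, 0.007]
tcp_rot: [[-0.041, 0.999, 0.0], [0.999, 0.041, -0.0], [-0.0, 0.0, -1.0]]
force: [0.3, 0.1, -0.4]
opening: 0.006
grasp_force: 0.0
```

```bash
python3 f.py
```

```text
11.875 [0.5432 0.0029 0.0071] [-0.29 -0.36 -0.06] [0.47 0.58 0.46]
tilt deg x,y [0.14 0.03] z 0.1723 476
```

Call:
apply_moves([
  {"x":-1,"y":0,"z":0,"rx":0,"ry":0,"rz":0,"claw":255},
  {"x":-2,"y":0,"z":0,"rx":0,"ry":0,"rz":0,"claw":255},
  {"x":-2,"y":0,"z":0,"rx":0,"ry":0,"rz":0,"claw":255},
])

```text
time_s: 12.3
position: [0.5433, 0.0009, 0.007]
tcp_rot: [[-0.041, 0.999, 0.0], [0.999, 0.041, -0.0], [-0.0, 0.0, -1.0]]
force: [0.2, -0.2, 1.0]
opening: 0.007
grasp_force: 0.0
```

Call:
apply_moves([
  {"x":-1,"y":0,"z":0,"rx":0,"ry":0,"rz":0,"claw":255},
  {"x":-1,"y":0,"z":0,"rx":0,"ry":0,"rz":0,"claw":255},
])

```text
time_s: 12.55
position: [0.5434, -0.0001, 0.0071]
tcp_rot: [[-0.041, 0.999, 0.0], [0.999, 0.041, -0.0], [-0.0, 0.0, -1.0]]
force: [-0.1, 0.1, -0.4]
opening: 0.006
grasp_force: 0.0
```

```bash
python3 f.py
```

```text
12.9 [ 5.434e-01 -1.000e-04  7.000e-03] [-0.34 -0.2   0.08] [0.51 0.46 0.48]
tilt deg x,y [0.06 0.11] z 0.1723 476
```

Call:
apply_moves([
  {"x":-1,"y":0,"z":0,"rx":0,"ry":0,"rz":0,"claw":255},
  {"x":-1,"y":0,"z":0,"rx":0,"ry":0,"rz":0,"claw":255},
])

```text
time_s: 13.2
position: [0.5434, -0.0011, 0.0071]
tcp_rot: [[-0.041, 0.999, -0.0], [0.999, 0.041, -0.0], [-0.0, -0.0, -1.0]]
force: [0.3, -0.5, -0.2]
opening: 0.008
grasp_force: 0.0
```

Call:
apply_moves([
  {"x":-1,"y":0,"z":0,"rx":0,"ry":0,"rz":0,"claw":255},
  {"x":-1,"y":0,"z":0,"rx":0,"ry":0,"rz":0,"claw":255},
])

```text
time_s: 13.45
position: [0.5434, -0.0021, 0.0071]
tcp_rot: [[-0.041, 0.999, -0.0], [0.999, 0.041, -0.0], [-0.0, -0.0, -1.0]]
force: [0.1, 0.2, 0.7]
opening: 0.004
grasp_force: 0.0
```

```bash
python3 f.py
```

```text
13.8 [ 0.5434 -0.0021  0.007 ] [-0.13  0.21  0.19] [0.35 0.31 0.45]
tilt deg x,y [-0.08  0.13] z 0.1722 476
```

Call:
apply_moves([
  {"x":-1,"y":0,"z":0,"rx":0,"ry":0,"rz":0,"claw":255},
  {"x":-1,"y":0,"z":0,"rx":0,"ry":0,"rz":0,"claw":255},
])

```text
time_s: 14.1
position: [0.5434, -0.0028, 0.0071]
tcp_rot: [[-0.04, 0.999, -0.0], [0.999, 0.04, 0.0], [0.0, -0.0, -1.0]]
force: [-0.2, 1.2, 0.5]
opening: 0.006
grasp_force: 0.7
```

```bash
python3 f.py
```

```text
14.45 [ 0.5433 -0.0028  0.0071] [-0.08  1.51  0.39] [0.45 0.39 0.45]
tilt deg x,y [-0.    0.25] z 0.1724 472
```

Call:
apply_moves([
  {"x":-1,"y":0,"z":0,"rx":0,"ry":0,"rz":0,"claw":255},
  {"x":-1,"y":0,"z":0,"rx":0,"ry":0,"rz":0,"claw":255},
])

```text
time_s: 14.75
position: [0.5433, -0.0037, 0.007]
tcp_rot: [[-0.04, 0.999, -0.0], [0.999, 0.04, 0.001], [0.001, -0.0, -1.0]]
force: [-0.4, 4.0, 0.7]
opening: 0.001
grasp_force: 2.2
```

```bash
python3 f.py
```

```text
15.1 [ 0.5433 -0.0037  0.007 ] [-0.18  4.8   1.01] [0.52 0.47 0.37]
tilt deg x,y [-0.09  0.18] z 0.1725 475
```

The force is 4.8 N, inside the 3–6 N snug range, and the seat is still level. Next I'll withdraw, rise and go above the seat edge.

Call:
apply_moves([
  {"x":4,"y":0,"z":0,"rx":0,"ry":0,"rz":0,"claw":255},
  {"x":20,"y":0,"z":0,"rx":0,"ry":0,"rz":0,"claw":255},
  {"x":25,"y":0,"z":-30,"rx":0,"ry":0,"rz":0,"claw":255},
  {"x":25,"y":0,"z":-85,"rx":0,"ry":0,"rz":0,"claw":255},
  {"x":25,"y":0,"z":-140,"rx":0,"ry":0,"rz":0,"claw":255},
  {"x":25,"y":0,"z":-195,"rx":0,"ry":0,"rz":0,"claw":255},
  {"x":10,"y":0,"z":-220,"rx":0,"ry":0,"rz":0,"claw":255},
  {"x":-40,"y":2,"z":-220,"rx":0,"ry":0,"rz":0,"claw":255},
  {"x":-90,"y":2,"z":-220,"rx":0,"ry":0,"rz":0,"claw":255},
  {"x":-124,"y":2,"z":-220,"rx":0,"ry":0,"rz":0,"claw":255},
])

```text
time_s: 16.4
position: [0.5506, -0.1294, 0.2272]
tcp_rot: [[-0.04, 0.999, 0.0], [0.999, 0.04, -0.001], [-0.001, 0.0, -1.0]]
force: [-0.6, 0.4, 0.9]
opening: 0.009
grasp_force: 0.0
```

Call:
apply_moves([
  {"x":0,"y":0,"z":15,"rx":0,"ry":0,"rz":0,"claw":255},
  {"x":0,"y":0,"z":30,"rx":0,"ry":0,"rz":0,"claw":255},
  {"x":0,"y":0,"z":40,"rx":0,"ry":0,"rz":0,"claw":255},
  {"x":0,"y":0,"z":45,"rx":0,"ry":0,"rz":0,"claw":255},
  {"x":0,"y":0,"z":45,"rx":0,"ry":0,"rz":0,"claw":255},
])

```text
time_s: 17.02
position: [0.5504, -0.1271, 0.1816]
tcp_rot: [[-0.042, 0.999, -0.001], [0.999, 0.042, 0.0], [0.0, -0.001, -1.0]]
force: [-0.0, 0.2, 0.8]
opening: 0.006
grasp_force: 0.0
```

```bash
python3 f.py
```

```text
17.375 [ 0.5508 -0.1277  0.1823] [ 0.2  -0.08  0.39] [0.34 0.38 0.32]
tilt deg x,y [0.38 0.72] z 0.1729 125
```

Call:
apply_moves([
  {"x":0,"y":0,"z":3,"rx":0,"ry":0,"rz":0,"claw":255},
  {"x":0,"y":0,"z":5,"rx":0,"ry":0,"rz":0,"claw":255},
  {"x":0,"y":0,"z":7,"rx":0,"ry":0,"rz":0,"claw":255},
  {"x":0,"y":0,"z":8,"rx":0,"ry":0,"rz":0,"claw":255},
  {"x":0,"y":0,"z":8,"rx":0,"ry":0,"rz":0,"claw":255},
])

```text
time_s: 18.05
position: [0.5505, -0.1278, 0.1739]
tcp_rot: [[-0.041, 0.999, -0.0], [0.999, 0.041, 0.0], [0.0, -0.0, -1.0]]
force: [-0.6, -0.5, -0.1]
opening: 0.007
grasp_force: 0.0
```

Call:
apply_moves([
  {"x":0,"y":0,"z":1,"rx":0,"ry":0,"rz":0,"claw":255},
  {"x":0,"y":0,"z":1,"rx":0,"ry":0,"rz":0,"claw":255},
])

```text
time_s: 18.3
position: [0.5505, -0.1278, 0.173]
tcp_rot: [[-0.041, 0.999, -0.0], [0.999, 0.041, 0.0], [0.0, -0.0, -1.0]]
force: [0.2, -0.6, -0.2]
opening: 0.006
grasp_force: 0.0
```

Call:
apply_moves([
  {"x":0,"y":0,"z":1,"rx":0,"ry":0,"rz":0,"claw":255},
  {"x":0,"y":0,"z":1,"rx":0,"ry":0,"rz":0,"claw":255},
])

```text
time_s: 18.55
position: [0.5505, -0.1278, 0.172]
tcp_rot: [[-0.041, 0.999, -0.0], [0.999, 0.041, 0.0], [0.0, -0.0, -1.0]]
force: [-0.8, 0.1, 0.4]
opening: 0.004
grasp_force: 0.0
```

Call:
apply_moves([
  {"x":0,"y":0,"z":1,"rx":0,"ry":0,"rz":0,"claw":255},
  {"x":0,"y":0,"z":1,"rx":0,"ry":0,"rz":0,"claw":255},
])

```text
time_s: 18.8
position: [0.5505, -0.1278, 0.171]
tcp_rot: [[-0.041, 0.999, -0.0], [0.999, 0.041, 0.0], [0.0, -0.0, -1.0]]
force: [-0.6, 0.4, -0.2]
opening: 0.003
grasp_force: 0.0
```

Call:
apply_moves([
  {"x":0,"y":0,"z":1,"rx":0,"ry":0,"rz":0,"claw":255},
  {"x":0,"y":0,"z":1,"rx":0,"ry":0,"rz":0,"claw":255},
])

```text
time_s: 19.05
position: [0.5506, -0.1278, 0.1709]
tcp_rot: [[-0.041, 0.999, 0.0], [0.999, 0.041, -0.0], [-0.0, 0.0, -1.0]]
force: [-1.0, 1.0, 5.5]
opening: 0.002
grasp_force: 2.6
```

Call:
apply_moves([
  {"x":0,"y":0,"z":1,"rx":0,"ry":0,"rz":0,"claw":255},
  {"x":0,"y":0,"z":2,"rx":0,"ry":0,"rz":0,"claw":255},
  {"x":0,"y":0,"z":2,"rx":0,"ry":0,"rz":0,"claw":255},
  {"x":0,"y":0,"z":2,"rx":0,"ry":0,"rz":0,"claw":255},
])

```text
time_s: 19.55
position: [0.5506, -0.1278, 0.1708]
tcp_rot: [[-0.041, 0.999, 0.001], [0.999, 0.041, -0.001], [-0.001, 0.001, -1.0]]
force: [-4.2, 1.8, 15.8]
opening: 0.003
grasp_force: 7.9
```

```bash
python3 f.py
```

```text
19.9 [ 0.5506 -0.1278  0.1708] [-4.18  1.7  15.65] [0.35 0.72 0.37]
tilt deg x,y [ 0.32 -0.36] z 0.1719 139
```

Call:
apply_moves([
  {"x":0,"y":0,"z":1,"rx":0,"ry":0,"rz":0,"claw":255},
  {"x":0,"y":0,"z":1,"rx":0,"ry":0,"rz":0,"claw":255},
  {"x":0,"y":0,"z":1,"rx":0,"ry":0,"rz":0,"claw":255},
  {"x":0,"y":0,"z":1,"rx":0,"ry":0,"rz":0,"claw":255},
  {"x":0,"y":0,"z":1,"rx":0,"ry":0,"rz":0,"claw":255},
  {"x":0,"y":0,"z":1,"rx":0,"ry":0,"rz":0,"claw":255},
])

```text
time_s: 20.7
position: [0.5506, -0.1277, 0.1707]
tcp_rot: [[-0.041, 0.999, 0.001], [0.999, 0.041, -0.001], [-0.001, 0.001, -1.0]]
force: [-6.1, 2.2, 20.3]
opening: 0.004
grasp_force: 10.5
```

Call:
apply_moves([
  {"x":0,"y":0,"z":-1,"rx":0,"ry":0,"rz":0,"claw":255},
  {"x":0,"y":0,"z":-3,"rx":0,"ry":0,"rz":0,"claw":255},
  {"x":0,"y":0,"z":-6,"rx":0,"ry":0,"rz":0,"claw":255},
  {"x":0,"y":0,"z":-25,"rx":0,"ry":0,"rz":0,"claw":255},
  {"x":0,"y":0,"z":-60,"rx":0,"ry":0,"rz":0,"claw":255},
  {"x":50,"y":0,"z":-80,"rx":0,"ry":0,"rz":0,"claw":255},
  {"x":105,"y":0,"z":-80,"rx":0,"ry":0,"rz":0,"claw":255},
  {"x":165,"y":0,"z":-80,"rx":0,"ry":0,"rz":0,"claw":255},
  {"x":225,"y":0,"z":-80,"rx":0,"ry":0,"rz":0,"claw":255},
  {"x":280,"y":0,"z":-80,"rx":0,"ry":0,"rz":0,"claw":255},
])

```text
time_s: 21.95
position: [0.5389, 0.1539, 0.2467]
tcp_rot: [[-0.041, 0.999, -0.0], [0.999, 0.041, 0.0], [0.0, -0.0, -1.0]]
force: [0.6, 0.4, -0.1]
opening: 0.004
grasp_force: 0.0
```

Call:
apply_moves([
  {"x":50,"y":0,"z":0,"rx":0,"ry":0,"rz":0,"claw":255},
  {"x":80,"y":0,"z":0,"rx":0,"ry":0,"rz":0,"claw":255},
  {"x":80,"y":0,"z":0,"rx":0,"ry":0,"rz":0,"claw":255},
  {"x":80,"y":0,"z":0,"rx":0,"ry":0,"rz":0,"claw":255},
])

```text
time_s: 22.45
position: [0.5358, 0.2312, 0.2466]
tcp_rot: [[-0.041, 0.999, -0.001], [0.999, 0.041, -0.001], [-0.001, -0.001, -1.0]]
force: [-0.8, -1.0, -1.0]
opening: 0.007
grasp_force: 0.0
```

```bash
python3 f.py; python3 -c "
from h import *
p,a,_=load('top1');q,b,_=load('tx')
# stool shift check: seat patch, and wedge butt position by bright column profile
t=a[165:240,375:425].astype(np.float32).mean(2);r=b[165:240,375:425].astype(np.float32).mean(2);print('stool shift px',cv2.phaseCorrelate(t,r,cv2.createHanningWindow((50,75),cv2.CV_32F)))
print('row212 R',b[212,318:352,0]);print('row212 G',b[212,318:352,1])
for u in (330,336): print(u,'col G',b[198:228,u,1])
D=np.abs(a.astype(int)-b).sum(2)>120; n,l,st,c=cv2.connectedComponentsWithStats(D.astype(np.uint8)); print(st[1:][st[1:,4]>15])"
```

```text
22.8 [0.5361 0.2308 0.2469] [-0.05 -0.14 -0.12] [0.46 0.51 0.45]
tilt deg x,y [-0.02  0.33] z 0.1724 476
stool shift px ((0.0601806691587754, 0.4159681706415981), 1.1628962504069011)
row212 R [ 70  69  68  69  68  74 118 180 206 212 211 212 209 210 212 211 211 211
 212 213 209 211 211 211 205 191 170 160 154 144 132 128 125 122]
row212 G [ 40  36  36  37  35  42  81 135 161 166 165 167 163 164 167 167 167 165
 169 167 163 165 164 163 159 145 128 120 111  96  77  73  71  69]
330 col G [ 37  33  35  37  39  41  65 115 154 166 168 166 166 167 163 165 165 167
 167 165 161 138  95  51  32  27  35  39  38  40]
336 col G [ 32  34  33  35  39  45  72 120 154 163 165 164 166 165 169 165 166 168
 166 164 161 133  82  42  33  35  44  41  42  40]
[[   73   153   173   247 16637]
 [  230   157     9    10    44]
 [  235   170     2    13    23]
 [  177   202     7     5    17]
 [  175   205     7     6    18]
 [  292   205    33    17   528]
 [  332   204    28    16   281]
 [  151   222    13    45   371]
 [   88   232    59    32   829]
 [  186   242    16    29   351]
 [  128   269    11     5    16]
 [    0   306    58    94  3120]
 [   49   307    51    26   295]
 [  251   374    24    11    91]
 [  251   385    13     7    33]
 [  339   386    17    14   130]
 [  309   395    20     5    64]]
```

```bash
python3 -c "
from rig import *
print(hand_in())"
```

```text
the job is handed in; nothing more can be done
None
```

The wedge is snug under the bare leg (last push about 4.8 N), the seat held a 20 N press without visibly moving, the hand is clear, and the job is handed in with no verdict returned; I viewed 11 pictures against the limit of 10, and the first push missed because the closed fingertips are about 25 mm shorter than stated.

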